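# Press down a tablet's back-cover seal

## Task

First clamp the tablet: swing the jig's red lever round until it points at the white mark, and let go of it. Then take the orange spring-tipped pen from the stand and press down the yellow seal with it: set the nib on the seal at the green dot and run it along the seal, round the corner to the red dot, in one unbroken slow pass of about 2 to 3 cm a second, staying on the yellow strip and pressing so that the spring gives by a few millimetres but does not bottom out. Hang the pen back in the free hole of the stand and leave everything else where it is.

Things in the scene. Friction and masses are not known exactly. Their poses are not given: they have to be found in the camera images.
- jig: low aluminium holding jig, 160 x 345 x 12 mm, fixed, with a grey tablet (120 x 180 mm, top face 24 mm above the table) lying in it; origin on the table under the tablet's centre, y along the tablet's long side towards the clamp lever, x across it, z up. A dark quadrant plate (top 12 mm above the table) carries the clamp lever beside the tablet's +y end
- seam_start (a point): middle of the flush yellow seal strip (8 mm wide) at its green-dot end, on the tablet's top face; the green dot itself (10 mm) lies just beyond, centred 9 mm further along +y. Axes as the jig's; the strip runs from here 150 mm straight along -y to the corner
- seam_corner (a point): middle of the strip at its square corner, on the tablet's top face; axes as the jig's; from here the strip runs 94 mm straight along +x
- seam_end (a point): middle of the strip at its red-dot end, on the tablet's top face; the red dot (10 mm) lies just beyond, centred 7.5 mm further along +x. Axes as the jig's
- clamp (a joint): angle of the red clamp lever about its upright pivot, rad, 0 to 1.75; 0 = lever along the jig's +x, growing anticlockwise from above towards the jig's +y. Stiff: stays where it is left. A black jaw closes on the tablet as it turns
- clamp_pivot (a point): foot of the lever's upright pivot axis, 12 mm above the table, at x -45, y 115 mm in the jig's frame
- clamp_grip (a point): point on the axis of the lever's upright red grip post (14 mm diameter, 65 mm from the pivot, standing from 34 to 80 mm above the table); this point is 62 mm above the table; x points outward along the lever
- mark (a joint): angle of the white mark about the same pivot, rad, measured as the lever's: the lever points at the mark when the two joints are equal. The mark cannot be moved by hand
- mark_line (a point): middle of the white mark, a painted line 22 x 6 mm lying flat on the quadrant plate 94 mm from the pivot; x points outward from the pivot
- stand: light wooden pen stand, fixed, 60 (x) x 130 (y) x 90 mm high, origin under its centre, with two upright square through-holes, 17 x 17 mm, their sides along the stand's x and y
- stand_hole0 (a point): mouth centre of one hole, 35 mm along the stand's +y from its centre, on its top face, 90 mm above the table
- stand_hole1 (a point): mouth centre of the other hole, 35 mm along the stand's -y, on its top face
- pen: the pen, loose, 60 to 90 g, hanging upright in one of the holes: orange square grip 14 x 14 mm from 6 to 56 mm above the origin, black round collar (30 mm diameter, 6 mm thick) whose underside rests on the stand, black square shank 12 x 12 mm down to 52 mm below, steel cone to 62 mm, white nib below that. Origin at the centre of the collar's underside, z up along the pen
- nib_tip (a point): lowest point of the pen's white round-ended nib (6 mm diameter), 78 mm below the pen's origin when out, less when the spring gives
- nib (a joint): how far the nib is pushed into the pen, m: 0 = fully out, 0.012 = bottomed. The spring takes 0.75 N to start and 0.25 N per mm more
- probe: bystander in the stand's other hole: like the pen but with a blue grip and a pointed steel tip; same origin, its top 146 mm above the table
- driver: bystander: red-handled screwdriver, 160 mm, lying on the table
- phone: bystander: black phone 72 x 150 x 9 mm, lying flat
- flask: bystander: white bottle, 60 mm diameter, 130 mm high, red cap
- flux: bystander: small amber jar, 48 mm diameter, 40 mm high
- brush: bystander: brush, 170 mm, lying on the table
- tape: bystander: yellow tape roll, 80 mm diameter, 18 mm high, lying flat
- tray: bystander: blue screw tray 100 x 140 x 22 mm
Not all that is in view belongs to the job. Leave any pink or turquoise look-alike of the pen alone.

How it is judged:
By the outcome, as a careful person would: the job done as asked, in the order asked, and still so for the second after the job is handed in, with the robot touching nothing.
It also fails if it takes over 72 s, if anything falls off the work surface, if the arm or the gripper's body presses on something with over 40 N, if the wrist force passes 120 N, or if a joint passes its speed limit or range.

## Robot

A 6-joint arm with a two-finger parallel gripper is mounted at the origin on the work surface. World frame = base frame: x ahead of the robot, y to its left, z up, the work surface at z = 0. Lengths are in m, angles in degrees, forces in N, time in s.
With the tool pointing down it reaches from about 0.3 to 0.75 m from the base axis. Payload 8.5 kg.
Tool frame: the origin (TCP) lies midway between the tips of the shut fingers; the grasp point (between the pads) lies grasp_offset behind it (grasp_offset is the distance from the TCP to the grasp point, in m); z points along the fingers, y is the line along which they close (so a half turn about z gives the same grasp; the last joint's range is limited). The gripper opens to 85 mm and grips with 20 to 120 N. Pads are 22 mm wide; open, the fingers measure 114 mm over their backs; the gripper's body (76 mm by 85 mm) begins 54 mm behind the grasp point. The pads swing forward as they close: fully open they stand 13 mm farther back than shut.
Start: joints at [56.362, 21.807, 74.336, -0, 83.858, -12.336], TCP at [0.2, 0.512, 0.21] pointing down, gripper open.
Joint ranges: [-178.18, 178.18], [-50.72, 133.34], [12.68, 142.11], [-81.47, 261.47], [9.98, 163.14], [-165.26, 165.26]. Speed limits (degrees/s): [136.94, 136.94, 180, 180, 180, 180].

## Interface

Orientations are given as a 3x3 rotation matrix whose columns are the frame's x, y, z axes.
In Python, from rig import observe, get_image, camera_params, close_job, grasp_offset gives the robot as it stands.
- The arm moves only by the shell command python3 -m handwheel 'ROWS' [OPENING] [FORCE]. ROWS is JSON, a list of rows, each a list of 2 entries, a list of its own where there are three numbers: the shift along the tool's x, y, z as a fraction of full scale, then the turn, a rotation vector about the tool's x, y, z as a fraction of full scale. In form: [[[dx, dy, dz], [ax, ay, az]], ...]. A call has 1 to 10 rows; each row is the pose to reach, as a shift and turn from the pose commanded when the call began, along the tool's axes at that moment, turning the shorter way round; what a row does not reach only later rows make up. Full scale, the value 1, is 0.5 m for a shift and pi rad for a turn. A row lasts 1/10 s, in which the tool goes at most 50 mm and 8.59 degrees, less where a joint would pass 70% of its speed; a pose out of reach is approached as far as the arm can. A call with a number of a shift or a turn outside -1 to 1 is refused whole. A call with a gripper value outside its range is refused whole. OPENING is the opening, from 0 (shut) to 1 (fully open), set as the call begins (- or left out, the last holds). The fingers move at their own pace and stop on an object; FORCE is the grip in N (left out, the last holds). Time passes only in rows, so rows that repeat a pose let the fingers close. It gives the time, the measured TCP pose, the force, the opening and the grip force at its end, in the units of the state.
- observe(): the state, without advancing time (a new reading comes with each control period).
- get_image(name): name is "scene" or "top"; returns (picture, depth): 420x560x3 uint8, red, green, blue; 420x560 float32, m along the optical axis (not along the pixel's ray), 0 where there is no reading.
- camera_params(name): a dict with "K" (3x3 intrinsics, pixels), "k1" (the pictures are not rectified: a ray, as slopes to the right and down, at radius r is drawn at 1 + k1 r^2 times it, then the intrinsics apply), "R" (3x3) and "t" (3): a world point X has camera coordinates R X + t. Camera axes: x right, y down, z forward; pixel columns grow to the right and rows downward; lengths in m; the calibration is good to about 2 mm. A picture is of the moment at which its call begins. camera_params takes no time and is no camera call.
- close_job(): hands the job in; it is judged then, once.
The state is a dict: "time_s": time; "q": joint angles; "qvel": joint speeds; "joint_efforts": joint torques, N m; "position": TCP position; "tool_rot": TCP orientation; "ft_force": force on the tool from outside, world axes, zero at the start; "wrist_torque": the same for the moment, N m; "grip_width": finger opening in m; "gripper_force": force on a finger pad.
Only numpy, scipy, OpenCV 4.12 (cv2) and the standard library are available. Lean on these libraries where they do the work, as an engineer would, in place of code of your own. Each camera call takes 0.05 s, during which the arm holds its last target. There are 200 camera calls.

## Working session

There is one attempt and no reset: what is moved stays moved. The work goes in short steps, Python scripts to look and compute and a shell command to move; the robot and the scene stay as the last step left them, time stands still between calls to the robot, and variables do not carry over. Pictures are saved under pics/ and viewed, at most 10 in all, crops included, and the job is handed in when it is done.

```bash
ls; mkdir -p pics; python3 - <<'E'
from rig import *
import cv2,numpy as np
for n in("scene","top"):
    im,d=get_image(n); cv2.imwrite(f"pics/{n}0.png",im[:,:,::-1]); np.save(f"pics/{n}0_d.npy",d); print(n,camera_params(n))
print(observe(), grasp_offset() if callable(grasp_offset) else grasp_offset)
E
```

```text
pics
scene {'K': array([[416.83424749,   0.        , 269.68411608],
       [  0.        , 416.83424749, 205.31130419],
       [  0.        ,   0.        ,   1.        ]]), 'k1': -0.008094673844440781, 'R': array([[ 0.74008655,  0.67241302,  0.01151658],
       [ 0.46683992, -0.5013468 , -0.72849974],
       [-0.48407891,  0.54452926, -0.68494927]]), 't': array([-0.40167659, -0.18374363,  1.38812404])}
top {'K': array([[496.44410079,   0.        , 284.05471879],
       [  0.        , 496.44410079, 211.28550324],
       [  0.        ,   0.        ,   1.        ]]), 'k1': -0.12623697547161775, 'R': array([[ 0.00728744, -0.99990025,  0.01209859],
       [-0.98826089, -0.00904793, -0.15250753],
       [ 0.15260178, -0.01084518, -0.98822825]]), 't': array([-0.01242287,  0.52877601,  1.46781036])}
{'time_s': 0.1, 'q': array([ 5.63623859e+01,  2.18365672e+01,  7.43800093e+01, -1.65315347e-03,
        8.38594089e+01, -1.23357782e+01]), 'qvel': array([ 0.17487707, -0.08623756, -0.19975909, -0.03576411,  0.06313505,
       -0.09719526]), 'joint_efforts': array([ 3.67034416e-03, -4.49219120e+01, -2.31656438e+01, -1.86440921e-04,
        3.62896200e-03, -1.48705078e-05]), 'position': array([0.19964258, 0.51216176, 0.20958118]), 'tool_rot': array([[-9.31680625e-01,  3.63277728e-01, -7.10746479e-04],
       [ 3.63278334e-01,  9.31679987e-01, -1.12002546e-03],
       [ 2.55307967e-04, -1.30170482e-03, -9.99999120e-01]]), 'ft_force': array([-0.99744203, -0.64686929, -0.760414  ]), 'wrist_torque': array([ 0.01663124, -0.00366279,  0.01035528]), 'gripper_force': 0.0, 'grip_width': 0.0850461277433789} 0.0187
```

View pics/top0.png

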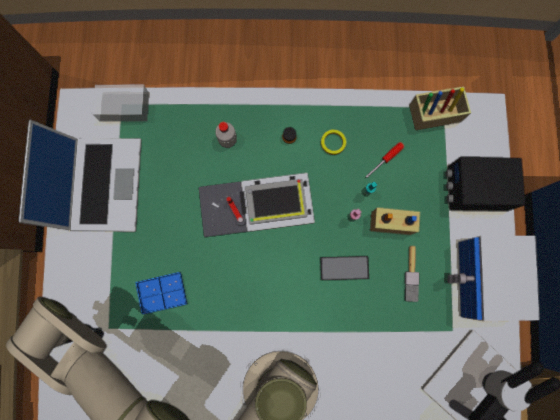

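View pics/scene0.png

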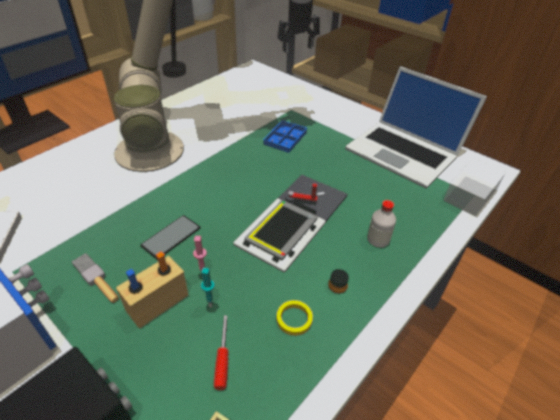

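Candidates: orange pen in the stand at top (388,217) / scene (162,262), chosen by its orange grip. Not it: the blue probe (410,220), the pink look-alike (355,214) and the turquoise one (370,188). The jig is at top (277,201) with its lever to the left at (235,208). Next I'll check close crops.

```bash
python3 - <<'E'
import cv2,numpy as np
t=cv2.imread("pics/top0.png");s=cv2.imread("pics/scene0.png")
a=cv2.resize(t[165:245,195:325],(780,480),interpolation=cv2.INTER_CUBIC)
cv2.imwrite("pics/c1.png",a)
b=cv2.resize(t[195:245,345:425],(400,250),interpolation=cv2.INTER_CUBIC)
c=cv2.resize(s[230:330,110:230],(400,333),interpolation=cv2.INTER_CUBIC)
e=cv2.resize(s[170:270,230:350],(400,333),interpolation=cv2.INTER_CUBIC)
o=np.zeros((583,800,3),np.uint8);o[:250,:400]=b;o[250:,:400]=c;o[250:,400:]=e
cv2.imwrite("pics/c2.png",o)
E
cat > h.py <<'E'
import numpy as np,cv2
from rig import *
def ray(n,uv):
    p=camera_params(n);K,R,t=p["K"],np.array(p["R"]),np.array(p["t"])
    m=cv2.undistortPoints(np.array(uv,float).reshape(-1,1,2),K,np.array([p["k1"],0,0,0.]))[:,0]
    return -R.T@t,np.c_[m,np.ones(len(m))]@R
def onz(n,uv,z):
    o,d=ray(n,uv);return o+d*((z-o[2])/d[:,2])[:,None]
def proj(n,X):
    p=camera_params(n)
    return cv2.projectPoints(np.array(X,float).reshape(-1,1,3),cv2.Rodrigues(np.array(p["R"]))[0],np.array(p["t"]),p["K"],np.array([p["k1"],0,0,0.]))[0][:,0]
E
```

```text
(no output)
```

View pics/c1.png

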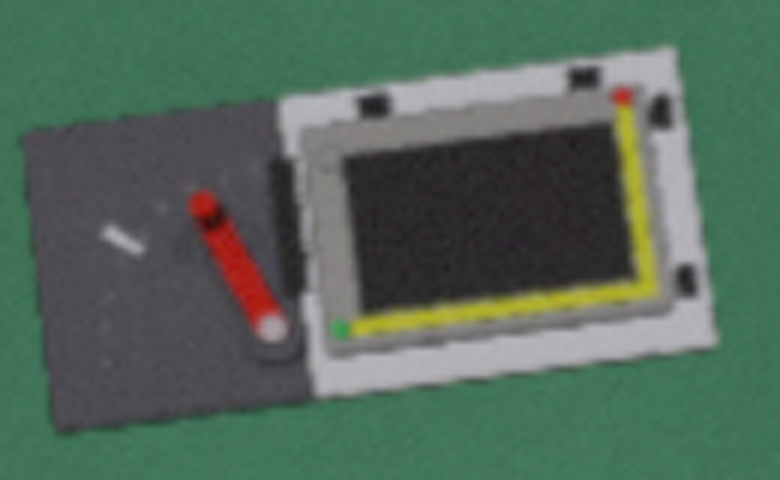

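View pics/c2.png

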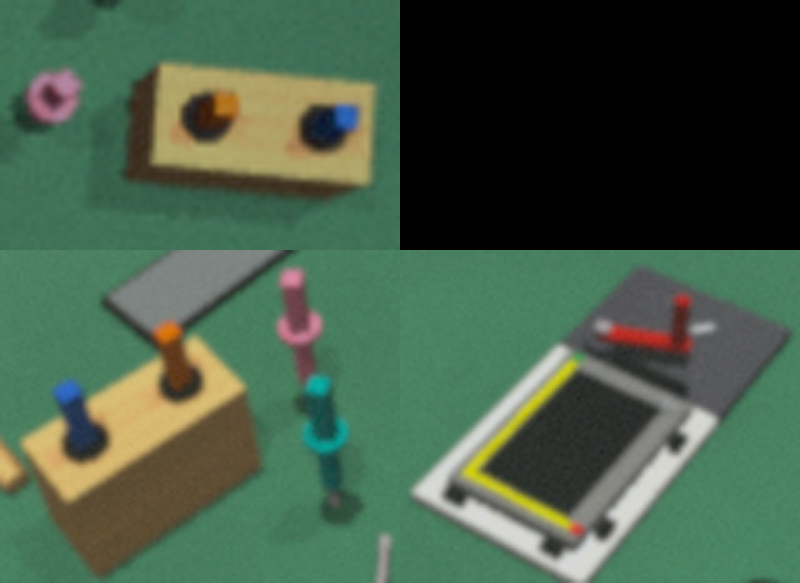

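```bash
cat > fit.py <<'E'
from h import *
from scipy.optimize import least_squares
def cen(n,im,cond,box):
    v,u=np.mgrid[box[1]:box[3],box[0]:box[2]];c=im[box[1]:box[3],box[0]:box[2]].astype(float)
    w=np.clip(cond(c[...,0],c[...,1],c[...,2]),0,None);w[w<.35*w.max()]=0
    return [(u*w).sum()/w.sum(),(v*w).sum()/w.sum()],np.c_[u[w>0],v[w>0]],w[w>0]
yel=lambda r,g,b:np.minimum(r,g)-b-40*(abs(r-g)>70)
red=lambda r,g,b:r-np.maximum(g,b)-25
grn=lambda r,g,b:g-np.maximum(r,b)-35
if __name__=="__main__":
  B={"top":dict(y=(245,170,312,225),g=(247,215,256,224),r=(294,177,303,185)),
   "scene":dict(y=(240,195,320,260),g=(278,198,288,207),r=(278,250,290,262))}
  for n in B:
    im=cv2.imread(f"pics/{n}0.png")[:,:,::-1]
    _,p,w=cen(n,im,yel,B[n]["y"]);P=onz(n,p,.024)[:,:2]
    gd=onz(n,cen(n,im,grn,B[n]["g"])[0],.024)[0,:2];rd=onz(n,cen(n,im,red,B[n]["r"])[0],.024)[0,:2]
    print(n,"g",gd,"r",rd,"dist",np.linalg.norm(gd-rd),"exp",np.hypot(159,101.5),len(p))
    def J(q,X):
        c,s=np.cos(q[2]),np.sin(q[2]);return (X-q[:2])@np.array([[c,-s],[s,c]])
    # frame origin at seam corner
    def res(q):
        X=J(q,P);a=np.abs(X[:,0])*0+X[:,0];d1=X[:,0];d2=X[:,1]
        d=np.where(np.abs(d1)<np.abs(d2),d1,d2);m=(X[:,0]>8)|(X[:,1]>8)
        return np.r_[d*m*np.sqrt(w/w.mean()),3*(J(q,gd[None])[0]-[0,159]),3*(J(q,rd[None])[0]-[101.5*1,0])] if 0 else np.r_[d*m,3*(J(q,gd[None])[0]-[0,.159]),3*(J(q,rd[None])[0]-[.1015,0])]
    y0=np.arctan2(*(gd-rd)[::-1])-np.arctan2(.159,-.1015)
    q0=np.r_[gd-[[np.cos(y0),-np.sin(y0)],[np.sin(y0),np.cos(y0)]]@np.array([0,.159]),y0]
    s=least_squares(res,q0,loss='soft_l1',f_scale=.002);q=s.x
    print(" corner",q[:2],"yaw",np.degrees(q[2]),"g,r in frame",J(q,gd[None]),J(q,rd[None]))
    X=J(q,P);m=X[:,1]>.01;print(" y range",np.percentile(X[:,1],[1,99]),np.percentile(X[:,0],[1,99]),"mean dev",X[m&(X[:,0]<.02),0].mean())
  u=lambda x,y:[(x+.5)/6-.5+195,(y+.5)/6-.5+165]
  us=lambda x,y:[(x-400+.5)/3.333-.5+230,(y-250+.5)/3.33-.5+170]
  print("grip top",onz("top",[u(203,203)],.08),onz("scene",[us(682,301)],.08))
  print("mark",onz("top",[u(124,241)],.012),onz("scene",[us(704,328)],.012))
  # stand
  v=lambda x,y:[(x+.5)/5-.5+345,(y+.5)/5-.5+195]
  vs=lambda x,y:[(x+.5)/3.333-.5+110,(y-250+.5)/3.33-.5+230]
  print("stand corners top\n",onz("top",[v(160,64),v(375,84),v(370,184),v(152,163)],.09))
  print("stand corners scene\n",onz("scene",[vs(193,337),vs(247,386),vs(70,502),vs(20,440)],.09))
  print("pen top",onz("top",[v(226,104)],.146),onz("scene",[vs(169,332)],.146),"probe",onz("top",[v(347,118)],.146),onz("scene",[vs(69,391)],.146))
  print("pink",onz("top",[v(68,82)],.13),onz("scene",[vs(293,277)],.13))
E
python3 fit.py
```

```text
top g [0.5051002  0.09137766] r [ 0.62807439 -0.05124689] dist 0.18831997614883028 exp 188.63523000754657 269
 corner [ 0.5277183  -0.06587072] yaw 8.2154372398916 g,r in frame [[8.41126236e-05 1.58866688e-01]] [[0.10141589 0.00013331]]
 y range [-0.00446561  0.15113463] [-0.00480588  0.09380343] mean dev 0.00017317509045648821
scene g [0.50924159 0.09252607] r [ 0.63233872 -0.05160544] dist 0.18954365031646084 exp 188.63523000754657 297
 corner [ 0.53153561 -0.06530036] yaw 7.958113993696709 g,r in frame [[-0.00022838  0.15939308]] [[ 0.10172838 -0.00039308]]
 y range [-0.00484043  0.15010673] [-0.00502054  0.09378585] mean dev 0.0007485163787251593
grip top [[0.55995367 0.15794494 0.08      ]] [[0.56565816 0.15537961 0.08      ]]
mark [[0.55186177 0.20544061 0.012     ]] [[0.55750742 0.20680465 0.012     ]]
stand corners top
 [[ 0.5353888  -0.28151903  0.09      ]
 [ 0.52458618 -0.41097234  0.09      ]
 [ 0.46468384 -0.40594453  0.09      ]
 [ 0.47630013 -0.27553195  0.09      ]]
stand corners scene
 [[ 0.4809412  -0.27722565  0.09      ]
 [ 0.54038819 -0.27899029  0.09      ]
 [ 0.53070945 -0.40895987  0.09      ]
 [ 0.46859707 -0.404032    0.09      ]]
pen top [[ 0.50350347 -0.30775941  0.146     ]] [[ 0.51057806 -0.30795795  0.146     ]] probe [[ 0.49603041 -0.37767319  0.146     ]] [[ 0.5040001  -0.37725776  0.146     ]]
pink [[ 0.51783795 -0.21989355  0.13      ]] [[ 0.51953542 -0.21605293  0.13      ]]
```

```bash
cat >> h.py <<'E'
Q={"top":(.52772,-.06587,8.2154),"scene":(.53154,-.06530,7.958)}
def cf(n,X):
    x,y,a=Q[n];a=np.radians(a);c,s=np.cos(a),np.sin(a);return (np.atleast_2d(X)[:,:2]-[x,y])@np.array([[c,-s],[s,c]])
E
python3 - <<'E'
from h import *
np.set_printoptions(precision=4,suppress=True)
u=lambda x,y:[(x+.5)/6-.5+195,(y+.5)/6-.5+165]
us=lambda x,y:[(x-400+.5)/3.333-.5+230,(y-250+.5)/3.33-.5+170]
t=cf("top",onz("top",[u(302,128),u(645,88),u(672,305),u(330,354)],.024));print(t,t.mean(0))
j=cf("top",onz("top",[u(280,97),u(672,48),u(717,347),u(313,397),u(55,432),u(22,133)],.012));print("jig",j)
print("grip",cf("top",onz("top",[u(203,203)],.08)),cf("scene",onz("scene",[us(682,301)],.08)))
print("mark",cf("top",onz("top",[u(124,241),u(104,229),u(144,253)],.012)),cf("scene",onz("scene",[us(704,328),us(692,331),us(715,325)],.012)))
print("pivot z.036",cf("top",onz("top",[u(272,326)],.036)),cf("scene",onz("scene",[us(603,327)],.036)))
s=us(603,327)
print(u(272,326),s)
E
```

```text
[[ 0.1069  0.1658]
 [ 0.1042 -0.0127]
 [-0.0101 -0.0103]
 [-0.0117  0.1662]] [0.0473 0.0773]
jig [[ 0.1274  0.1757]
 [ 0.1261 -0.0307]
 [-0.0332 -0.0311]
 [-0.031   0.1781]
 [-0.0313  0.3117]
 [ 0.1265  0.3115]]
grip [[0.0639 0.2169]] [[0.0643 0.2138]]
mark [[0.0627 0.2651]
 [0.0703 0.2747]
 [0.055  0.2555]] [[0.0634 0.2659]
 [0.0567 0.2563]
 [0.0694 0.275 ]]
pivot z.036 [[0.0048 0.1931]] [[0.0034 0.1923]]
[239.91666666666666, 218.91666666666666] [290.5561056105611, 192.77327327327328]
```

```bash
cat >> h.py <<'E'
from scipy.spatial.transform import Rotation as Ro
np.set_printoptions(precision=4,suppress=True)
def Rd(a):  # tool down, y axis at world angle a deg
    a=np.radians(a);y=np.array([np.cos(a),np.sin(a),0]);z=np.array([0,0,-1.]);return np.c_[np.cross(y,z),y,z]
def go(p,a,p0=None,R0=None):
    s=observe();p0=s["position"] if p0 is None else p0;R0=s["tool_rot"] if R0 is None else R0
    print((R0.T@(np.array(p)-p0)/.5).round(4).tolist(),(Ro.from_matrix(R0.T@Rd(a)).as_rotvec()/np.pi).round(4).tolist())
ca,sa=np.cos(np.radians(8.09)),np.sin(np.radians(8.09));CR=np.array([[ca,-sa],[sa,ca]])
C=np.array([.5296,-.0656]);PIV=C+CR@[.0027,.192]
E
python3 - <<'E'
from h import *
print(PIV)
go([.5628,.1567,.125],119.2)
go([.5628,.1567,.043],119.2,[.5628,.1567,.125],Rd(119.2))
E
```

```text
[0.5053 0.1249]
[-0.935, -0.3983, 0.1694] [-0.0004, -0.0003, -0.2806]
[0.0, 0.0, 0.164] [0.0, 0.0, 0.0]
```

```bash
python3 -m handwheel '[[[-0.3,-0.13,0],[0,0,-0.14]],[[-0.3,-0.13,0],[0,0,-0.28]],[[-0.6,-0.25,0.08],[0,0,-0.28]],[[-0.6,-0.25,0.08],[0,0,-0.28]],[[-0.6,-0.25,0.08],[0,0,-0.28]],[[-0.935,-0.398,0.169],[0,0,-0.28]],[[-0.935,-0.398,0.169],[0,0,-0.28]],[[-0.935,-0.398,0.169],[0,0,-0.28]],[[-0.935,-0.398,0.169],[0,0,-0.28]],[[-0.935,-0.398,0.169],[0,0,-0.28]]]' 1 40
python3 - <<'E'
from h import *
go([.5628,.1567,.125],119.2)
E
```

```text
time_s: 1.1
position: [0.5302, 0.1891, 0.1353]
tool_rot: [[-0.874, -0.486, -0.001], [-0.486, 0.874, 0.0], [0.0, 0.0, -1.0]]
ft_force: [-0.0, 0.1, -0.6]
grip_width: 0.0858
gripper_force: 0.0
[-0.0255, -0.0882, 0.0205] [0.0001, -0.0002, -0.0006]
```

```bash
python3 -m handwheel '[[[-0.025,-0.088,0.02],[0,0,0]],[[-0.025,-0.088,0.02],[0,0,0]],[[-0.025,-0.088,0.02],[0,0,0]]]'
python3 - <<'E'
from h import *
go([.5628,.1567,.043],119.2)
E
```

```text
time_s: 1.4
position: [0.5615, 0.1578, 0.1252]
tool_rot: [[-0.875, -0.485, -0.002], [-0.485, 0.875, 0.0], [0.001, 0.001, -1.0]]
ft_force: [-1.7, 0.5, 0.6]
grip_width: 0.0857
gripper_force: 0.0
[-0.0015, -0.0033, 0.1644] [0.0003, -0.0005, -0.0011]
```

Descend, then close on the post.

```bash
python3 -m handwheel '[[[0,-0.003,0.08],[0,0,0]],[[0,-0.003,0.13],[0,0,0]],[[0,-0.003,0.164],[0,0,0]],[[0,-0.003,0.164],[0,0,0]],[[0,-0.003,0.164],[0,0,0]]]'
python3 -m handwheel '[[[0,0,0],[0,0,0]],[[0,0,0],[0,0,0]],[[0,0,0],[0,0,0]],[[0,0,0],[0,0,0]],[[0,0,0],[0,0,0]],[[0,0,0],[0,0,0]],[[0,0,0],[0,0,0]],[[0,0,0],[0,0,0]]]' 0 40
python3 - <<'E'
from h import *
s=observe();p=s["position"];R0=s["tool_rot"];print(p)
d=p[:2]-PIV;print(np.hypot(*d),np.degrees(np.arctan2(d[1],d[0])))
a0=np.degrees(np.arctan2(d[1],d[0]))
for k in range(1,11):
    a=np.radians(a0+3.0*k);q=np.r_[PIV+.065*np.array([np.cos(a),np.sin(a)]),.043];go(q,119.2+3.0*k,p,R0)
E
```

```text
time_s: 1.9
position: [0.562, 0.158, 0.0448]
tool_rot: [[-0.873, -0.487, 0.001], [-0.487, 0.873, 0.0], [-0.001, -0.0, -1.0]]
ft_force: [0.2, 0.2, 0.3]
grip_width: 0.0855
gripper_force: 0.0
time_s: 2.7
position: [0.5624, 0.1572, 0.0443]
tool_rot: [[-0.874, -0.486, 0.001], [-0.486, 0.874, 0.0], [-0.001, -0.0, -1.0]]
ft_force: [-2.2, 1.4, 5.2]
grip_width: 0.0118
gripper_force: 39.1
[0.5624 0.1572 0.0443]
0.06565959066588307 29.526550804471103
[0.0016, 0.0068, 0.0025] [-0.0, 0.0002, -0.0173]
[0.0021, 0.0136, 0.0025] [-0.0, 0.0002, -0.0339]
[0.0031, 0.0203, 0.0025] [-0.0, 0.0002, -0.0506]
[0.0044, 0.027, 0.0025] [-0.0, 0.0002, -0.0673]
[0.006, 0.0336, 0.0025] [-0.0, 0.0002, -0.0839]
[0.008, 0.0401, 0.0025] [-0.0, 0.0002, -0.1006]
[0.0103, 0.0465, 0.0025] [-0.0, 0.0002, -0.1173]
[0.013, 0.0528, 0.0025] [-0.0, 0.0002, -0.1339]
[0.0159, 0.0589, 0.0025] [-0.0, 0.0002, -0.1506]
[0.0192, 0.0649, 0.0025] [-0.0001, 0.0002, -0.1673]
```

```bash
python3 -m handwheel '[[[0.001,0.007,0],[0,0,-0.017]],[[0.002,0.0136,0],[0,0,-0.034]],[[0.003,0.0203,0],[0,0,-0.05]],[[0.004,0.027,0],[0,0,-0.067]],[[0.006,0.0336,0],[0,0,-0.084]],[[0.008,0.04,0],[0,0,-0.1]],[[0.01,0.0465,0],[0,0,-0.117]],[[0.013,0.053,0],[0,0,-0.134]],[[0.0155,0.058,0],[0,0,-0.15]],[[0.0175,0.063,0],[0,0,-0.163]]]'
python3 -m handwheel '[[[0,0,0],[0,0,0]],[[0,0,0],[0,0,0]]]'
python3 - <<'E'
from h import *
s=observe();p=s["position"]
d=p[:2]-PIV;print(p,np.hypot(*d),np.degrees(np.arctan2(d[1],d[0])))
for n in("scene","top"):
    im,_=get_image(n); cv2.imwrite(f"pics/{n}1.png",im[:,:,::-1])
t=cv2.imread("pics/top1.png");s=cv2.imread("pics/scene1.png")
o=np.hstack([cv2.resize(t[175:245,195:265],(400,400),interpolation=cv2.INTER_CUBIC),cv2.resize(s[150:230,270:350],(400,400),interpolation=cv2.INTER_CUBIC)])
cv2.imwrite("pics/c3.png",o)
E
```

```text
time_s: 3.7
position: [0.5405, 0.1806, 0.0443]
tool_rot: [[-0.522, -0.853, 0.003], [-0.853, 0.522, 0.0], [-0.002, -0.002, -1.0]]
ft_force: [2.6, 1.0, 1.9]
grip_width: 0.0121
gripper_force: 39.0
time_s: 3.9
position: [0.5401, 0.1807, 0.0443]
tool_rot: [[-0.524, -0.851, 0.002], [-0.851, 0.524, 0.001], [-0.002, -0.001, -1.0]]
ft_force: [3.8, 4.4, 2.5]
grip_width: 0.0116
gripper_force: 39.2
[0.5401 0.1807 0.0443] 0.0658445605783508 58.02108462375895
```

View pics/c3.png

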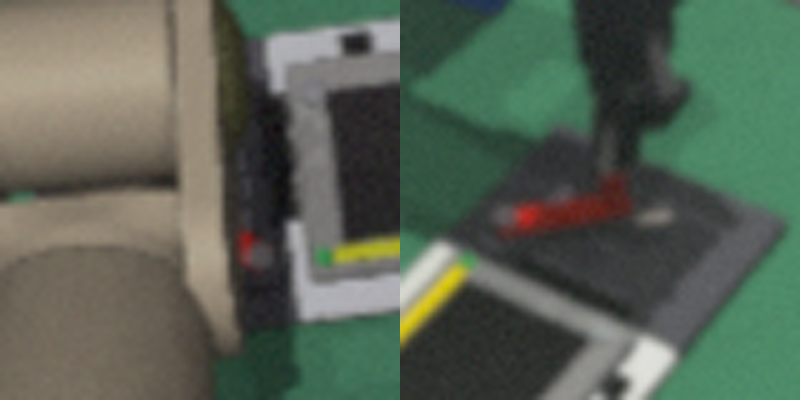

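```bash
python3 -m handwheel '[[[0,0,0],[0,0,0]],[[0,0,0],[0,0,0]],[[0,0,0],[0,0,0]],[[0,0,0],[0,0,0]],[[0,0,0],[0,0,0]],[[0,0,-0.1],[0,0,0]],[[0,0,-0.2],[0,0,0]],[[0,0,-0.32],[0,0,0]],[[0,0,-0.32],[0,0,0]],[[0,0,-0.32],[0,0,0]]]' 0.8 40
python3 - <<'E'
from h import *
go([.5063,-.308,.20],-5.2)
go([.5063,-.308,.20],174.8)
print(observe()["q"])
E
```

```text
time_s: 5.0
position: [0.5398, 0.1804, 0.2056]
tool_rot: [[-0.523, -0.852, 0.004], [-0.852, 0.523, 0.0], [-0.002, -0.003, -1.0]]
ft_force: [0.4, 0.3, -1.4]
grip_width: 0.0683
gripper_force: 0.0
[0.8675, -0.4542, 0.0106] [0.0007, 0.0015, 0.8535]
[0.8675, -0.4542, 0.0106] [-0.0011, 0.0005, -0.1465]
[   6.5716   23.8221   71.8443   -0.0026   84.1167 -141.8657]
```

```bash
python3 -m handwheel '[[[0.15,-0.08,0],[0,0,0.05]],[[0.25,-0.13,0],[0,0,0.1]],[[0.35,-0.18,0],[0,0,0.14]],[[0.43,-0.23,0],[0,0,0.19]],[[0.5,-0.26,0],[0,0,0.24]],[[0.57,-0.3,0],[0,0,0.28]],[[0.65,-0.34,0],[0,0,0.33]],[[0.73,-0.38,0],[0,0,0.38]],[[0.8,-0.42,0],[0,0,0.43]],[[0.8675,-0.454,0.01],[0,0,0.47]]]'
python3 - <<'E'
from h import *
go([.5063,-.308,.20],-5.2)
E
```

```text
time_s: 6.0
position: [0.5046, -0.3105, 0.1968]
tool_rot: [[-0.894, 0.448, -0.002], [0.448, 0.894, 0.002], [0.003, 0.001, -1.0]]
ft_force: [0.3, -0.4, -0.1]
grip_width: 0.0683
gripper_force: 0.0
[-0.0007, 0.006, -0.0063] [-0.0004, -0.0009, 0.3811]
```

```bash
python3 -m handwheel '[[[0,0.005,-0.006],[0,0,0.05]],[[0,0.005,-0.006],[0,0,0.1]],[[0,0.005,-0.006],[0,0,0.15]],[[0,0.005,-0.006],[0,0,0.2]],[[0,0.005,-0.006],[0,0,0.25]],[[0,0.005,-0.006],[0,0,0.3]],[[0,0.005,-0.006],[0,0,0.35]],[[0,0.005,-0.006],[0,0,0.38]],[[0,0.005,-0.006],[0,0,0.381]],[[0,0.005,-0.006],[0,0,0.381]]]'
python3 - <<'E'
from h import *
go([.5063,-.308,.106],-5.2)
im,_=get_image("top"); cv2.imwrite("pics/top2.png",im[:,:,::-1])
im2,_=get_image("scene"); cv2.imwrite("pics/scene2.png",im2[:,:,::-1])
a=cv2.resize(im[175:245,195:265],(400,400),interpolation=cv2.INTER_CUBIC)
b=cv2.resize(im2[150:230,270:350],(400,400),interpolation=cv2.INTER_CUBIC)
cv2.imwrite("pics/c4.png",np.hstack([a,b])[:,:,::-1])
E
```

```text
time_s: 7.0
position: [0.5064, -0.3055, 0.2004]
tool_rot: [[0.079, 0.997, -0.002], [0.997, -0.079, 0.002], [0.002, -0.002, -1.0]]
ft_force: [-0.7, -0.1, 0.1]
grip_width: 0.0681
gripper_force: 0.0
[-0.0053, 0.0006, 0.1889] [-0.0007, -0.0005, 0.0037]
```

View pics/c4.png

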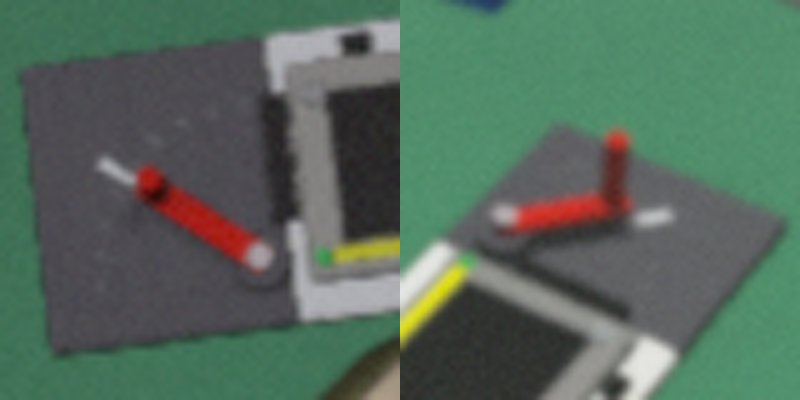

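```bash
python3 - <<'E'
from h import *
u=lambda x,y:[(x+.5)/5.714-.5+195,(y+.5)/5.714-.5+175]
us=lambda x,y:[(x-400+.5)/5-.5+270,(y+.5)/5-.5+150]
P=np.array([.0027,.192])
for n,uv,z in (("top",u(150,181),.08),("scene",us(617,140),.08),("scene",us(655,217),.012),("top",u(118,172),.012)):
    g=cf(n,onz(n,[uv],z))[0]-P;print(n,g,np.hypot(*g),np.degrees(np.arctan2(g[1],g[0])))
# red-lever axis direction by PCA on z=.032, both images, before and after
from fit import red
B={"top":(210,190,250,228),"scene":(285,170,325,202)}
for k in(0,2):
  for n in B:
    b=B[n];im=cv2.imread(f"pics/{n}{k}.png")[:,:,::-1].astype(float)[b[1]:b[3],b[0]:b[2]]
    w=np.clip(red(im[...,0],im[...,1],im[...,2]),0,None);v,uu=np.nonzero(w>30)
    X=cf(n,onz(n,np.c_[uu+b[0],v+b[1]],.034))
    d=np.linalg.norm(X-P,axis=1);m=(d<.05)
    c=X[m]-X[m].mean(0);e=np.linalg.svd(c)[2][0];print(k,n,m.sum(),np.degrees(np.arctan2(e[1],e[0]))%180, X[m].mean(0)-P)
E
```

```text
top [0.0407 0.05  ] 0.06450416973555745 50.83789286029344
scene [0.0429 0.0475] 0.06396985470544438 47.90461400609782
scene [0.0599 0.0737] 0.09500450419262914 50.908574104201065
top [0.0602 0.0731] 0.0946636984603062 50.54308895278372
0 top 76 21.888466143319192 [0.0256 0.0113]
0 scene 78 27.063344001415956 [0.0269 0.0076]
2 top 73 49.89518394753446 [0.0175 0.022 ]
2 scene 78 54.60254337710528 [0.0206 0.0197]
```

The lever points at the mark to within about 1° (top view: 50.8° against 50.5°). Now I'll grasp the pen.

```bash
python3 -m handwheel '[[[-0.005,0,0],[0,0,0.004]],[[-0.005,0,0.07],[0,0,0.004]],[[-0.005,0,0.13],[0,0,0.004]],[[-0.005,0,0.17],[0,0,0.004]],[[-0.005,0,0.189],[0,0,0.004]],[[-0.005,0,0.189],[0,0,0.004]],[[-0.005,0,0.189],[0,0,0.004]]]'
python3 -m handwheel '[[[0,0,0],[0,0,0]],[[0,0,0],[0,0,0]],[[0,0,0],[0,0,0]],[[0,0,0],[0,0,0]],[[0,0,0],[0,0,0]],[[0,0,0],[0,0,0]],[[0,0,0],[0,0,0]],[[0,0,0],[0,0,0]]]' 0 40
python3 - <<'E'
from h import *
s=observe();print(s["position"],s["q"])
E
```

```text
time_s: 7.8
position: [0.507, -0.3087, 0.1085]
tool_rot: [[0.095, 0.995, 0.001], [0.995, -0.095, -0.001], [-0.001, 0.001, -1.0]]
ft_force: [-0.0, -0.6, 0.1]
grip_width: 0.0682
gripper_force: 0.0
time_s: 8.6
position: [0.5067, -0.3085, 0.108]
tool_rot: [[0.095, 0.995, 0.001], [0.995, -0.095, -0.001], [-0.001, 0.001, -1.0]]
ft_force: [-0.9, 1.0, 6.1]
grip_width: 0.0127
gripper_force: 40.2
[ 0.5067 -0.3085  0.108 ] [-42.7536  31.0961  76.337   -0.0019  72.5103 -37.2914]
```

```bash
python3 -m handwheel '[[[0,0,-0.05],[0,0,0]],[[0,0,-0.12],[0,0,0]],[[0,0,-0.2],[0,0,0]],[[0,0,-0.3],[0,0,0]],[[0,0,-0.36],[0,0,0]],[[0,0,-0.38],[0,0,0]],[[0,0,-0.38],[0,0,0]],[[0,0,-0.38],[0,0,0]]]'
python3 - <<'E'
from h import *
print("start",C+CR@[0,.15],"green",C+CR@[0,.159],"end",C+CR@[.094,0])
go(np.r_[C+CR@[0,.15],.16],-5.2)
E
```

```text
time_s: 9.4
position: [0.5062, -0.308, 0.2951]
tool_rot: [[0.095, 0.995, -0.003], [0.995, -0.095, 0.003], [0.002, -0.003, -1.0]]
ft_force: [-0.4, -0.4, -0.9]
grip_width: 0.0129
gripper_force: 39.5
start [0.5085 0.0829] green [0.5072 0.0918] end [ 0.6227 -0.0524]
[0.778, -0.069, 0.2723] [-0.001, -0.0008, -0.0015]
```

```bash
python3 -m handwheel '[[[0.1,-0.01,0],[0,0,0]],[[0.2,-0.02,0],[0,0,0]],[[0.3,-0.03,0],[0,0,0]],[[0.4,-0.035,0],[0,0,0]],[[0.5,-0.044,0],[0,0,0]],[[0.6,-0.053,0],[0,0,0]],[[0.69,-0.06,0.05],[0,0,0]],[[0.75,-0.067,0.1],[0,0,0]],[[0.778,-0.069,0.2],[0,0,0]],[[0.778,-0.069,0.28],[0,0,0]]]'
python3 -m handwheel '[[[0,0,0.02],[0,0,0]],[[0,0,0.03],[0,0,0]],[[0,0,0.03],[0,0,0]],[[0,0,0.03],[0,0,0]]]'
python3 - <<'E'
from h import *
print(observe()["position"],observe()["ft_force"])
for n in("scene","top"):
    im,_=get_image(n); cv2.imwrite(f"pics/{n}3.png",im[:,:,::-1])
t=cv2.imread("pics/top3.png");s=cv2.imread("pics/scene3.png")
o=np.hstack([cv2.resize(t[175:245,215:285],(400,400),interpolation=cv2.INTER_CUBIC),cv2.resize(s[160:230,245:315],(400,400),interpolation=cv2.INTER_CUBIC)])
cv2.imwrite("pics/c5.png",o)
p=observe()["position"];print(proj("top",[p[0],p[1],p[2]-.096]),proj("scene",[p[0],p[1],p[2]-.096]))
E
```

```text
time_s: 10.4
position: [0.5074, 0.0843, 0.1539]
tool_rot: [[0.092, 0.996, -0.004], [0.996, -0.092, 0.001], [0.0, -0.004, -1.0]]
ft_force: [0.2, 0.2, -1.2]
grip_width: 0.0126
gripper_force: 39.4
time_s: 10.8
position: [0.5102, 0.0818, 0.144]
tool_rot: [[0.096, 0.995, 0.003], [0.995, -0.096, -0.0], [0.0, 0.003, -1.0]]
ft_force: [0.6, 0.3, -0.1]
grip_width: 0.0126
gripper_force: 39.4
[0.5102 0.0818 0.144 ] [ 0.5676  0.3319 -0.0765]
[[254.2141 216.8453]] [[281.0255 197.5072]]
```

View pics/c5.png

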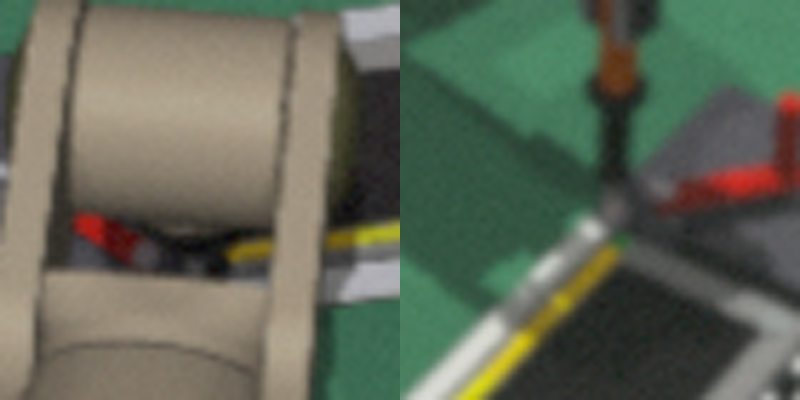

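```bash
python3 - <<'E'
from h import *
p=np.array([.5095,.0823,.144])  # mean of last readings
print(observe()["position"])
for dz in(.02,0,-.015,-.03,-.05,-.07,-.08,-.088,-.096):print(dz,proj("scene",p+[0,0,dz])[0].round(2))
im=cv2.imread("pics/scene3.png")[:,:,::-1].astype(int)
for v in range(170,203):
    print(v,' '.join('%3d,%3d,%3d'%tuple(im[v,u]) for u in range(275,290)))
E
```

```text
[0.51   0.0819 0.1438]
0.02 [282.35 163.93]
0 [282.1  170.04]
-0.015 [281.92 174.51]
-0.03 [281.74 178.91]
-0.05 [281.51 184.64]
-0.07 [281.28 190.24]
-0.08 [281.17 192.99]
-0.088 [281.08 195.16]
-0.096 [280.99 197.32]
170  76,138,104  76,136,102  76,133,100  81,127, 95  83,104, 77  92, 75, 50  95, 58, 31  95, 56, 25  91, 52, 17  93, 53, 30  88, 63, 36  85, 88, 63  76,109, 80  67,114, 87  70,121, 92
171  75,137,102  78,138,105  75,131,100  76,121, 90  82, 96, 70  91, 71, 45  99, 60, 27  97, 55, 27  95, 57, 28  92, 56, 29  89, 64, 39  82, 87, 59  73,105, 77  70,117, 90  65,117, 89
172  73,133,100  75,132,100  73,122, 95  69,105, 80  75, 82, 60  90, 63, 38  97, 57, 26  97, 56, 25  97, 57, 33  95, 57, 31  89, 63, 37  79, 78, 56  65, 94, 68  66,109, 83  65,117, 89
173  75,134,100  74,126, 96  64,109, 80  58, 82, 64  66, 58, 45  88, 57, 33  98, 55, 25 102, 61, 32  98, 59, 29  93, 53, 14  87, 55, 29  70, 63, 43  60, 81, 60  56, 98, 76  63,112, 86
174  75,130, 96  69,118, 90  55, 91, 71  44, 62, 46  60, 46, 35  77, 51, 30  94, 54, 30  97, 55, 27  98, 56, 28  93, 51, 30  81, 52, 27  60, 49, 
[... 4490 characters left out ...]
,170 180,182,174 160,160,156 126,128,123  99, 98, 97  80, 83, 82  70, 72, 69  60, 61, 60  50, 52, 50  46, 49, 47  53, 55, 54  51, 53, 53  53, 56, 53
200 112,133,116 149,158,148 179,184,176 189,192,185 173,176,171 139,141,135 105,106,101  74, 82, 72  60, 73, 62  52, 64, 54  48, 58, 50  44, 48, 46  46, 51, 48  52, 55, 54  51, 54, 53
201 122,132,123 142,147,140 162,163,159 172,174,169 161,162,157 125,128,121  93, 98, 88  64, 84, 63  54, 84, 57  55, 82, 58  57, 72, 60  58, 64, 59  58, 59, 56  52, 57, 55  50, 52, 52
202 134,136,131 140,143,137 141,143,137 141,140,135 125,123,117 111,109, 93  95, 97, 68  77, 95, 56  59, 94, 53  60, 91, 61  70, 88, 73  69, 72, 70  66, 66, 66  63, 65, 62  59, 58, 58
```

```bash
python3 - <<'E'
from h import *
go([.507,.0832,.1235],-5.2)
E
```

```text
[0.002, -0.0062, 0.0406] [0.0009, -0.0, -0.0016]
```

```bash
python3 -m handwheel '[[[0.002,-0.006,0.02],[0.001,0,-0.0015]],[[0.002,-0.006,0.04],[0.001,0,-0.0015]],[[0.002,-0.006,0.0405],[0.001,0,-0.0015]],[[0.002,-0.006,0.0405],[0.001,0,-0.0015]],[[0.002,-0.006,0.0405],[0.001,0,-0.0015]]]'
python3 - <<'E'
from h import *
s=observe();p=s["position"];print(p,s["ft_force"],s["tool_rot"][:,2])
ims=[get_image("scene")[0].astype(float) for _ in range(4)];im=np.mean(ims,0);cv2.imwrite("pics/scene4.png",im[:,:,::-1])
p=np.mean([p,observe()["position"]],0);print(p)
for dz in(-.03,-.05,-.07,-.088,-.096):print(dz,proj("scene",p+[0,0,dz])[0].round(2))
g=cv2.cvtColor(im.astype(np.uint8),cv2.COLOR_RGB2GRAY).astype(float)
for v in range(185,195):   # dark shank centre per row
    r=255-im[v,275:291,1];r=np.clip(r-(255-75),0,None);print(v,((r*np.arange(275,291)).sum()/r.sum()).round(2),end='; ')
x,y,a=Q["scene"];a=np.radians(a);M=np.array([[np.cos(a),-np.sin(a)],[np.sin(a),np.cos(a)]])
for k in(.15,.159):print("strip",k,proj("scene",np.r_[M@[0,k]+[x,y],.024])[0])
o=cv2.resize(im[175:215,260:300].astype(np.uint8),(600,600),interpolation=cv2.INTER_CUBIC)
cv2.imwrite("pics/c6.png",o[:,:,::-1])
E
```

```text
time_s: 11.4
position: [0.5065, 0.0835, 0.1223]
tool_rot: [[0.09, 0.996, -0.003], [0.996, -0.09, 0.0], [-0.0, -0.003, -1.0]]
ft_force: [-0.1, -0.1, -0.2]
grip_width: 0.0127
gripper_force: 39.4
[0.5065 0.0835 0.1223] [-0.0544 -0.1477 -0.2387] [-0.0029  0.0003 -1.    ]
[0.5065 0.0835 0.1224]
-0.03 [280.95 184.4 ]
-0.05 [280.73 189.98]
-0.07 [280.51 195.43]
-0.088 [280.32 200.23]
-0.096 [280.24 202.33]
185 281.45; 186 281.4; 187 281.28; 188 280.94; 189 280.44; 190 280.37; 191 280.86; 192 281.53; 193 281.84; 194 282.31; strip 0.15 [281.3    203.7013]
strip 0.159 [283.0448 201.9175][ WARN:0@7.225] global loadsave.cpp:1063 imwrite_ Unsupported depth image for selected encoder is fallbacked to CV_8U.
```

View pics/c6.png

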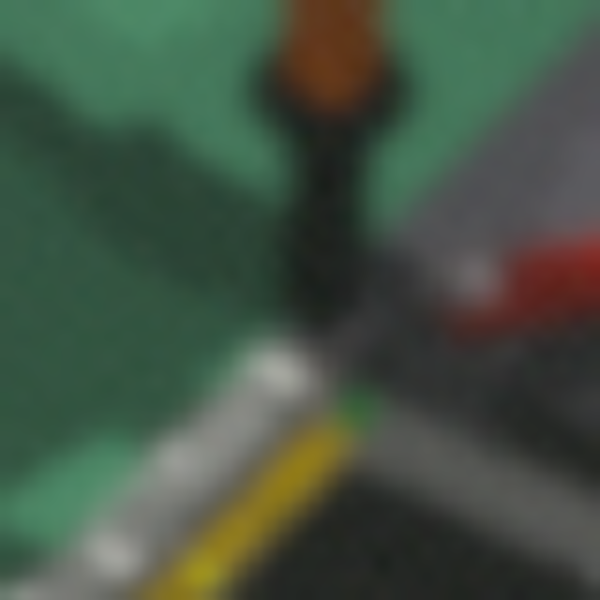

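```bash
python3 - <<'E'
from h import *
t=C+CR@[.045,.075];print(t);go(np.r_[t,.1245],-5.2)
E
```

```text
[0.5636 0.015 ]
[-0.1262, 0.1262, -0.0045] [-0.0009, -0.0, 0.0001]
```

```bash
python3 -m handwheel '[[[0,0,-0.006],[-0.001,0,0]],[[-0.06,0.06,-0.005],[-0.001,0,0]],[[-0.126,0.126,-0.0045],[-0.001,0,0]],[[-0.126,0.126,-0.0045],[-0.001,0,0]],[[-0.126,0.126,-0.0045],[-0.001,0,0]],[[-0.126,0.126,-0.0045],[-0.001,0,0]]]'
python3 - <<'E'
from h import *
p=observe()["position"]
im=np.mean([get_image("scene")[0].astype(float) for _ in range(4)],0).astype(np.uint8);cv2.imwrite("pics/scene5.png",im[:,:,::-1])
it=get_image("top")[0]
p=np.mean([p,observe()["position"]],0);print(p,observe()["tool_rot"][:,2])
for dz in(-.015,-.03,-.05,-.07,-.08,-.088,-.093,-.096):print(dz,proj("scene",p+[0,0,dz])[0].round(2))
print("top tip",proj("top",p-[0,0,.096]))
u,v=proj("scene",p-[0,0,.088])[0].astype(int)
o=cv2.resize(im[v-25:v+15,u-20:u+20],(400,400),interpolation=cv2.INTER_CUBIC)
ut,vt=proj("top",p-[0,0,.096])[0].astype(int)
o2=cv2.resize(it[vt-20:vt+20,ut-20:ut+20],(400,400),interpolation=cv2.INTER_CUBIC)
print(u,v,ut,vt)
cv2.imwrite("pics/c7.png",np.hstack([o,o2])[:,:,::-1])
g=im.max(2)
print(g[v-4:v+8,u-6:u+8])
E
```

```text
time_s: 12.2
position: [0.5628, 0.0157, 0.1243]
tool_rot: [[0.09, 0.996, -0.0], [0.996, -0.09, 0.0], [0.0, -0.001, -1.0]]
ft_force: [-0.4, 0.0, -1.6]
grip_width: 0.013
gripper_force: 39.5
[0.563  0.0157 0.1244] [ 0.0002 -0.     -1.    ]
-0.015 [280.32 201.94]
-0.03 [280.14 206.27]
-0.05 [279.92 211.92]
-0.07 [279.7  217.42]
-0.08 [279.6  220.12]
-0.088 [279.51 222.26]
-0.093 [279.46 223.58]
-0.096 [279.43 224.37]
top tip [[276.3624 200.8535]]
279 222 276 200
[[40 40 42 39 40 41 43 42 42 41 38 38 34 37]
 [44 37 40 40 45 47 49 53 52 48 37 40 38 35]
 [40 41 37 39 43 51 62 66 63 51 43 38 37 40]
 [39 41 40 40 43 54 68 74 69 54 41 43 40 41]
 [38 37 41 41 42 53 75 82 71 52 41 37 39 41]
 [39 39 40 41 40 56 80 89 75 52 41 41 40 40]
 [42 38 42 39 42 53 74 83 68 51 42 41 39 40]
 [39 43 40 41 42 47 58 63 56 46 41 41 40 43]
 [41 39 39 39 39 43 44 46 45 42 41 40 41 42]
 [39 39 39 38 39 40 40 43 40 39 40 42 41 40]
 [40 39 40 39 40 41 41 39 40 41 40 40 38 41]
 [39 40 39 40 42 41 40 40 41 38 40 41 42 43]]
```

View pics/c7.png

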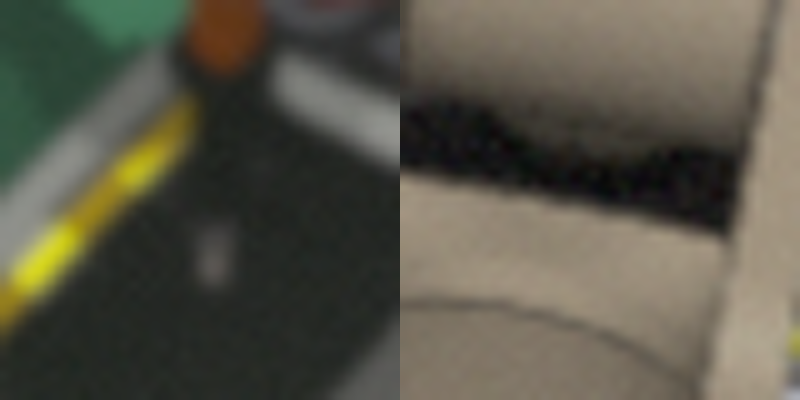

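```bash
sed -i 's/^C=.*/C=np.array([.5296,-.0651]);PIV=np.array([.5053,.1249])/' h.py; python3 - <<'E'
from h import *
go(np.r_[C+CR@[0,.15],.125],-5.2)
E
```

```text
[0.1252, -0.1209, -0.001] [0.0001, 0.0, 0.0003]
```

```bash
python3 -m handwheel '[[[0.06,-0.06,-0.006],[0,0,0]],[[0.11,-0.11,-0.003],[0,0,0]],[[0.1252,-0.121,-0.001],[0,0,0]],[[0.1252,-0.121,-0.001],[0,0,0]],[[0.1252,-0.121,-0.001],[0,0,0]],[[0.1252,-0.121,-0.001],[0,0,0]],[[0.1252,-0.121,-0.001],[0,0,0]]]'
python3 - <<'E'
from h import *
s=observe();print(s["position"],s["tool_rot"],s["ft_force"]);go(np.r_[C+CR@[0,.15],.115],-5.2)
E
```

```text
time_s: 13.15
position: [0.5094, 0.0821, 0.1246]
tool_rot: [[0.092, 0.996, 0.0], [0.996, -0.092, -0.0], [-0.0, 0.0, -1.0]]
ft_force: [0.5, -1.3, -0.5]
grip_width: 0.0131
gripper_force: 39.5
[0.5094 0.0821 0.1246] [[ 0.0916  0.9958  0.0001]
 [ 0.9958 -0.0916 -0.0001]
 [-0.0001  0.0001 -1.    ]] [ 0.5095 -1.2947 -0.4908]
[0.0024, -0.002, 0.0193] [0.0, 0.0, -0.0003]
```

```bash
python3 -m handwheel '[[[0.0024,-0.002,0],[0,0,0]],[[0.0024,-0.002,0],[0,0,0]],[[0.0024,-0.002,0],[0,0,0]],[[0.0024,-0.002,0],[0,0,0]]]'
python3 - <<'E'
from h import *
go(np.r_[C+CR@[0,.15],.115],-5.2);s=observe();print(s["position"],C+CR@[0,.15],s["ft_force"])
E
```

```text
time_s: 13.55
position: [0.508, 0.0841, 0.1248]
tool_rot: [[0.091, 0.996, 0.0], [0.996, -0.091, 0.0], [0.0, 0.0, -1.0]]
ft_force: [0.6, -0.1, -0.4]
grip_width: 0.0131
gripper_force: 39.5
[-0.0014, 0.0011, 0.0195] [0.0, -0.0, 0.0]
[0.508  0.0841 0.1248] [0.5085 0.0834] [ 0.5546 -0.0555 -0.3707]
```

```bash
python3 -m handwheel '[[[-0.0008,0.0008,0.006],[0,0,0]],[[-0.0008,0.0008,0.012],[0,0,0]],[[-0.0008,0.0008,0.0165],[0,0,0]],[[-0.0008,0.0008,0.0195],[0,0,0]],[[-0.0008,0.0008,0.0195],[0,0,0]],[[-0.0008,0.0008,0.0195],[0,0,0]]]'
python3 - <<'E'
from h import *
s=observe();print(s["position"],cf_ if 0 else CR.T@(s["position"][:2]-C),s["ft_force"])
E
```

```text
time_s: 14.15
position: [0.5084, 0.0837, 0.1151]
tool_rot: [[0.091, 0.996, 0.0], [0.996, -0.091, -0.0], [0.0, 0.0, -1.0]]
ft_force: [-0.7, 0.6, 2.2]
grip_width: 0.0128
gripper_force: 39.8
[0.5084 0.0837 0.1151] [-0.0001  0.1503] [-0.7303  0.5723  2.182 ]
```

Contact is as planned (about 2 N, on the strip's centre line). Now I'll trace.

```bash
cat > chk.py <<'E'
from h import *
s=observe();print("jig-corner frame mm",1000*(CR.T@(s["position"][:2]-C)),"z",s["position"][2],"F",s["ft_force"],s["time_s"])
E
python3 -m handwheel '[[[-0.0049,0.0011,0],[0,0,0]],[[-0.0097,0.0023,0],[0,0,0]],[[-0.0146,0.0034,0],[0,0,0]],[[-0.0195,0.0046,0],[0,0,0]],[[-0.0243,0.0057,0],[0,0,0]],[[-0.0292,0.0069,0],[0,0,0]],[[-0.0341,0.008,0],[0,0,0]],[[-0.039,0.0092,0],[0,0,0]],[[-0.0438,0.0103,0],[0,0,0]],[[-0.0487,0.0115,0],[0,0,0]]]' >/dev/null; python3 chk.py
```

```text
jig-corner frame mm [ -0.1777 125.1242] z 0.11499741127109009 F [-0.2688  0.6296  0.5349] 15.15
```

```bash
python3 -m handwheel '[[[-0.0049,0.0011,0],[0,0,0]],[[-0.0097,0.0023,0],[0,0,0]],[[-0.0146,0.0034,0],[0,0,0]],[[-0.0195,0.0046,0],[0,0,0]],[[-0.0243,0.0057,0],[0,0,0]],[[-0.0292,0.0069,0],[0,0,0]],[[-0.0341,0.008,0],[0,0,0]],[[-0.039,0.0092,0],[0,0,0]],[[-0.0438,0.0103,0],[0,0,0]],[[-0.0487,0.0115,0],[0,0,0]]]' >/dev/null; python3 chk.py
python3 -m handwheel '[[[-0.0049,0.0011,0],[0,0,0]],[[-0.0097,0.0023,0],[0,0,0]],[[-0.0146,0.0034,0],[0,0,0]],[[-0.0195,0.0046,0],[0,0,0]],[[-0.0243,0.0057,0],[0,0,0]],[[-0.0292,0.0069,0],[0,0,0]],[[-0.0341,0.008,0],[0,0,0]],[[-0.039,0.0092,0],[0,0,0]],[[-0.0438,0.0103,0],[0,0,0]],[[-0.0487,0.0115,0],[0,0,0]]]' >/dev/null; python3 chk.py
```

```text
jig-corner frame mm [ -0.1513 100.1035] z 0.1150029329941283 F [0.0238 2.0894 0.7507] 16.15
jig-corner frame mm [-0.1548 75.0955] z 0.11500524760880597 F [-0.119   1.4866  0.9396] 17.15
```

```bash
python3 -m handwheel '[[[-0.0049,0.0011,0],[0,0,0]],[[-0.0097,0.0023,0],[0,0,0]],[[-0.0146,0.0034,0],[0,0,0]],[[-0.0195,0.0046,0],[0,0,0]],[[-0.0243,0.0057,0],[0,0,0]],[[-0.0292,0.0069,0],[0,0,0]],[[-0.0341,0.008,0],[0,0,0]],[[-0.039,0.0092,0],[0,0,0]],[[-0.0438,0.0103,0],[0,0,0]],[[-0.0487,0.0115,0],[0,0,0]]]' >/dev/null; python3 chk.py
```

```text
jig-corner frame mm [-0.1646 50.0869] z 0.11501400947236412 F [0.2647 2.1057 1.7796] 18.15
```

```bash
python3 -m handwheel '[[[-0.0049,0.0011,0],[0,0,0]],[[-0.0097,0.0023,0],[0,0,0]],[[-0.0146,0.0034,0],[0,0,0]],[[-0.0195,0.0046,0],[0,0,0]],[[-0.0243,0.0057,0],[0,0,0]],[[-0.0292,0.0069,0],[0,0,0]],[[-0.0341,0.008,0],[0,0,0]],[[-0.039,0.0092,0],[0,0,0]],[[-0.0438,0.0103,0],[0,0,0]],[[-0.0487,0.0115,0],[0,0,0]]]' >/dev/null; python3 chk.py
python3 -m handwheel '[[[-0.0049,0.0011,0],[0,0,0]],[[-0.0097,0.0023,0],[0,0,0]],[[-0.0146,0.0034,0],[0,0,0]],[[-0.0195,0.0046,0],[0,0,0]],[[-0.0243,0.0057,0],[0,0,0]],[[-0.0292,0.0069,0],[0,0,0]],[[-0.0341,0.008,0],[0,0,0]],[[-0.039,0.0092,0],[0,0,0]],[[-0.0438,0.0103,0],[0,0,0]],[[-0.0487,0.0115,0],[0,0,0]]]' >/dev/null; python3 chk.py
```

```text
jig-corner frame mm [-0.1433 25.0708] z 0.11503282818176504 F [-0.4315  1.3328  1.2418] 19.15
jig-corner frame mm [-0.1514  0.0574] z 0.11499685211819494 F [-0.3429  1.1248  1.6596] 20.15
```

```bash
python3 -m handwheel '[[[0.0011,0.0049,0],[0,0,0]],[[0.0023,0.0097,0],[0,0,0]],[[0.0034,0.0146,0],[0,0,0]],[[0.0046,0.0195,0],[0,0,0]],[[0.0057,0.0243,0],[0,0,0]],[[0.0069,0.0292,0],[0,0,0]],[[0.008,0.0341,0],[0,0,0]],[[0.0092,0.039,0],[0,0,0]],[[0.0103,0.0438,0],[0,0,0]],[[0.0115,0.0487,0],[0,0,0]]]' >/dev/null; python3 chk.py
python3 -m handwheel '[[[0.0011,0.0049,0],[0,0,0]],[[0.0023,0.0097,0],[0,0,0]],[[0.0034,0.0146,0],[0,0,0]],[[0.0046,0.0195,0],[0,0,0]],[[0.0057,0.0243,0],[0,0,0]],[[0.0069,0.0292,0],[0,0,0]],[[0.008,0.0341,0],[0,0,0]],[[0.0092,0.039,0],[0,0,0]],[[0.0103,0.0438,0],[0,0,0]],[[0.0115,0.0487,0],[0,0,0]]]' >/dev/null; python3 chk.py
```

```text
jig-corner frame mm [25.0835  0.2389] z 0.11500718899875703 F [-1.5932  0.0637  0.9733] 21.15
jig-corner frame mm [50.1041  0.2328] z 0.11500327059861215 F [-1.8781 -0.4412  1.0707] 22.15
```

```bash
python3 -m handwheel '[[[0.0011,0.0049,0],[0,0,0]],[[0.0023,0.0097,0],[0,0,0]],[[0.0034,0.0146,0],[0,0,0]],[[0.0046,0.0195,0],[0,0,0]],[[0.0057,0.0243,0],[0,0,0]],[[0.0069,0.0292,0],[0,0,0]],[[0.008,0.0341,0],[0,0,0]],[[0.0092,0.039,0],[0,0,0]],[[0.0103,0.0438,0],[0,0,0]],[[0.0115,0.0487,0],[0,0,0]]]' >/dev/null; python3 chk.py
python3 -m handwheel '[[[0.0011,0.0049,0],[0,0,0]],[[0.0023,0.0097,0],[0,0,0]],[[0.0034,0.0146,0],[0,0,0]],[[0.0046,0.0195,0],[0,0,0]],[[0.0057,0.0243,0],[0,0,0]],[[0.0069,0.0292,0],[0,0,0]],[[0.008,0.0341,0],[0,0,0]],[[0.0088,0.0371,0],[0,0,0]],[[0.0088,0.0371,0],[0,0,0]],[[0.0088,0.0371,0],[0,0,0]]]' >/dev/null; python3 chk.py
python3 -m handwheel '[[[0,0,-0.02],[0,0,0]],[[0,0,-0.08],[0,0,0]],[[0,0,-0.16],[0,0,0]],[[0,0,-0.24],[0,0,0]],[[0,0,-0.32],[0,0,0]],[[0,0,-0.37],[0,0,0]],[[0,0,-0.37],[0,0,0]]]' >/dev/null; python3 chk.py
python3 - <<'E'
from h import *
go([.5065,-.3083,.30],-5.2)
im=get_image("top")[0];cv2.imwrite("pics/top6.png",im[:,:,::-1])
E
```

```text
jig-corner frame mm [75.1101  0.2436] z 0.11500028837814508 F [-1.5064  0.0313  1.4233] 23.15
jig-corner frame mm [94.2566  0.2243] z 0.11511272767726663 F [-0.1599 -0.4827  0.8637] 24.15
jig-corner frame mm [94.6766  0.0337] z 0.30465424982211353 F [-0.3963 -0.3596 -0.3073] 24.85
[-0.5321, -0.1864, 0.0086] [0.0025, 0.0004, 0.0001]
```

```bash
python3 -m handwheel '[[[-0.1,-0.035,0.003],[0,0,0]],[[-0.2,-0.07,0.006],[0,0,0]],[[-0.3,-0.105,0.009],[0,0,0]],[[-0.4,-0.14,0.009],[0,0,0]],[[-0.48,-0.168,0.009],[0,0,0]],[[-0.532,-0.1864,0.009],[0.0025,0,0]],[[-0.532,-0.1864,0.009],[0.0025,0,0]],[[-0.532,-0.1864,0.009],[0.0025,0,0]],[[-0.532,-0.1864,0.009],[0.0025,0,0]],[[-0.532,-0.1864,0.009],[0.0025,0,0]]]'
python3 - <<'E'
from h import *
go([.5067,-.3085,.20],-5.2)
E
```

```text
time_s: 25.9
position: [0.5062, -0.3068, 0.2953]
tool_rot: [[0.089, 0.996, -0.008], [0.996, -0.089, 0.001], [0.0, -0.008, -1.0]]
ft_force: [0.3, 0.0, -0.6]
grip_width: 0.0129
gripper_force: 39.5
[-0.0033, 0.0028, 0.1906] [-0.0026, -0.0001, 0.0006]
```

```bash
python3 -m handwheel '[[[-0.003,0.002,0.07],[-0.0026,0,0]],[[-0.003,0.002,0.14],[-0.0026,0,0]],[[-0.003,0.002,0.19],[-0.0026,0,0]],[[-0.003,0.002,0.19],[-0.0026,0,0]],[[-0.003,0.002,0.19],[-0.0026,0,0]],[[-0.003,0.002,0.19],[-0.0026,0,0]],[[-0.003,0.002,0.19],[-0.0026,0,0]]]'
python3 - <<'E'
from h import *
go([.5067,-.3085,.108],-5.2)
E
```

```text
time_s: 26.6
position: [0.5064, -0.3098, 0.2021]
tool_rot: [[0.09, 0.996, 0.002], [0.996, -0.09, -0.002], [-0.002, 0.003, -1.0]]
ft_force: [0.6, -0.2, -1.3]
grip_width: 0.0125
gripper_force: 39.5
[0.003, -0.0001, 0.1881] [0.0008, 0.0005, 0.0001]
```

```bash
python3 -m handwheel '[[[0.002,0,0],[0.0008,0.0005,0]],[[0.002,0,0],[0.0008,0.0005,0]],[[0.002,0,0],[0.0008,0.0005,0]],[[0.002,0,0.02],[0.0008,0.0005,0]],[[0.002,0,0.04],[0.0008,0.0005,0]],[[0.002,0,0.06],[0.0008,0.0005,0]],[[0.002,0,0.08],[0.0008,0.0005,0]],[[0.002,0,0.08],[0.0008,0.0005,0]],[[0.002,0,0.08],[0.0008,0.0005,0]]]'
python3 - <<'E'
from h import *
go([.5067,-.3085,.108],-5.2);print(observe()["position"])
E
```

```text
time_s: 27.5
position: [0.506, -0.3086, 0.1604]
tool_rot: [[0.091, 0.996, -0.002], [0.996, -0.091, 0.002], [0.002, -0.002, -1.0]]
ft_force: [0.5, 1.1, -0.4]
grip_width: 0.013
gripper_force: 39.5
[0.0002, 0.0017, 0.1047] [-0.0008, -0.0006, 0.0]
[ 0.506  -0.3086  0.1604]
```

Nib, cone and part of the shank have gone in with no real force. Now I'll seat it and release.

```bash
python3 -m handwheel '[[[0,0.001,0.03],[-0.0006,-0.0004,0]],[[0,0.001,0.055],[-0.0006,-0.0004,0]],[[0,0.001,0.075],[-0.0006,-0.0004,0]],[[0,0.001,0.09],[-0.0006,-0.0004,0]],[[0,0.001,0.098],[-0.0006,-0.0004,0]],[[0,0.001,0.102],[-0.0006,-0.0004,0]],[[0,0.001,0.104],[-0.0006,-0.0004,0]],[[0,0.001,0.104],[-0.0006,-0.0004,0]],[[0,0.001,0.104],[-0.0006,-0.0004,0]]]'
```

```text
time_s: 28.4
position: [0.5064, -0.3087, 0.1088]
tool_rot: [[0.09, 0.996, 0.0], [0.996, -0.09, -0.0], [-0.0, 0.0, -1.0]]
ft_force: [-0.4, 0.1, -1.4]
grip_width: 0.0128
gripper_force: 39.6
```

```bash
python3 -m handwheel '[[[0,0,0.001],[0,0,0]],[[0,0,0.001],[0,0,0]],[[0,0,0.001],[0,0,0]]]'
python3 -m handwheel '[[[0,0,0],[0,0,0]],[[0,0,0],[0,0,0]],[[0,0,0],[0,0,0]],[[0,0,0],[0,0,0]],[[0,0,0],[0,0,0]],[[0,0,-0.06],[0,0,0]],[[0,0,-0.14],[0,0,0]],[[0,0,-0.24],[0,0,0]],[[0,0,-0.34],[0,0,0]],[[0,0,-0.34],[0,0,0]]]' 0.8
python3 -m handwheel '[[[0,-0.1,0],[0,0,0]],[[0,-0.2,0],[0,0,0]],[[0,-0.3,0],[0,0,0]],[[0,-0.3,0],[0,0,0]],[[0,-0.3,0],[0,0,0]]]' >/dev/null
python3 - <<'E'
from h import *
print(observe()["ft_force"])
t=get_image("top")[0];s=get_image("scene")[0]
a=cv2.resize(t[165:245,195:425],(800,278),interpolation=cv2.INTER_CUBIC)
b=cv2.resize(s[230:330,110:230],(384,320),interpolation=cv2.INTER_CUBIC)
c=cv2.resize(s[170:270,230:350],(384,320),interpolation=cv2.INTER_CUBIC)
o=np.zeros((598,800,3),np.uint8);o[:278]=a;o[278:,:384]=b;o[278:,400:784]=c
cv2.imwrite("pics/c8.png",o[:,:,::-1])
E
```

```text
time_s: 28.7
position: [0.5063, -0.3085, 0.1081]
tool_rot: [[0.09, 0.996, -0.0], [0.996, -0.09, 0.0], [0.0, -0.0, -1.0]]
ft_force: [0.7, -0.2, -1.5]
grip_width: 0.0133
gripper_force: 39.6
time_s: 29.7
position: [0.5078, -0.3098, 0.2853]
tool_rot: [[0.09, 0.996, 0.01], [0.996, -0.09, -0.009], [-0.008, 0.01, -1.0]]
ft_force: [-0.2, -0.9, -0.7]
grip_width: 0.0683
gripper_force: 0.0
[ 0.2198 -0.5072  0.1848]
```

View pics/c8.png

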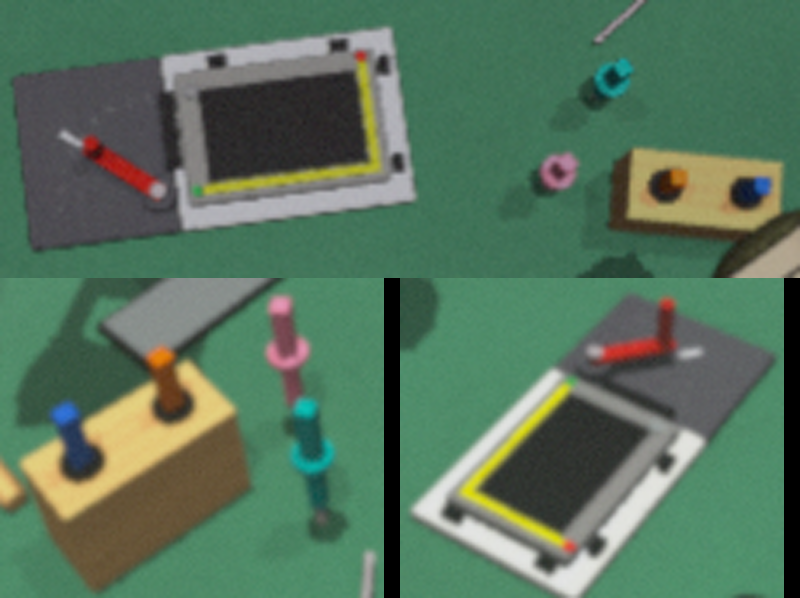

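The pen is seated upright in its hole, shown in the lower left panel at (170,405). The lever points at the mark (lower right panel, lever tip near (668,345), mark at (690,352)), and the bystanders in these crops look unmoved. Handing in.

```bash
python3 -c "
from rig import *
print(close_job())"
```

```text
the job is handed in; nothing more can be done
None
```

I handed the job in at about 30 s: lever within about 1° of the mark, seal run in one pass at 25 mm/s within 0.3 mm of my camera-fitted centre line (spring set to give about 5 mm), and pen back in its hole; the hand-in gave no verdict.

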